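# Take the charged battery out of the bench charger

## Robot

A 7-joint arm with a two-finger parallel gripper is mounted at the origin on the work surface. World frame = base frame: x ahead of the robot, y to its left, z up, the work surface at z = 0. Lengths are in m, angles in rad, forces in N, time in s.
With the tool pointing down it reaches from about 0.425 to 1.025 m from the base axis. Payload 9.4 kg.
Tool frame: the origin (TCP) lies at the very end of the fingers, on their centre line; the grasp point (between the pads) lies 19 mm behind it (pinch_z is the distance from the TCP to the grasp point, in m); x points along the fingers, z is the direction in which the jaws open and shut, and the axes are right-handed (so a half turn about x gives the same grasp; the last joint's range is limited). The gripper opens to 93 mm and grips with 3 to 60 N. Pads are 15 mm wide; open, the fingers measure 128 mm over their backs; the gripper's body (75 mm by 188 mm) begins 65 mm behind the grasp point.
Start: joints at [-0.077, 0.599, -0.003, 1.599, 0.002, 0.943, -0.08], TCP at [0.725, -0, 0.219] pointing down, gripper open.
Joint ranges: [-2.57, 2.57], [-0.35, 1.97], [-1.29, 1.29], [0.11, 2.56], [-1.05, 4.19], [0.11, 1.86], [-2.63, 2.63]. Speed limits (rad/s): [2.22, 2.22, 3.01, 3.01, 3.14, 3.14, 3.14].

## Interface

Orientations are given as a unit quaternion [w, x, y, z].
In Python, from rig import get_state, get_image, calibration, close_job, pinch_z gives the robot as it stands.
- The arm moves only by the tool servo_tool, never from a script. Its arguments are lists of equal length, an entry for each row: "offset": the shift along the tool's x, y, z in mm, a list of three; "twist": the turn, a rotation vector about the tool's x, y, z in degrees, a list of three. A call has 1 to 8 rows; each row shifts and turns the commanded pose from where the row before left it, along the tool's axes as they then stand; what a row does not reach is not made up. A row lasts 1/8 s, in which the tool goes at most 62.5 mm and 10.7 degrees, less where a joint would pass 70% of its speed; a pose out of reach is approached as far as the arm can. A call with a gripper value outside its range is refused whole. "grip" is the gripper command: -1 is shut, 1 is fully open, values between are in proportion, set as the call begins (left out, the last holds). The fingers move at their own pace and stop on an object; "force" is the grip in N (left out, the last holds). Time passes only in rows, so rows that do not move let the fingers close. It gives the time, the measured TCP pose, the force and the opening at its end, in the units of the state.
- get_state(): the state, without advancing time (a new reading comes with each control period).
- get_image(name): name is "scene" or "side" or "wrist"; returns the picture (420x560x3 uint8, red, green, blue); there is no depth.
- calibration(name): a dict with "fx", "fy", "cx", "cy" (pixels), "D" ([k1, k2, p1, p2, k3] as OpenCV has them; the pictures are not rectified), "origin" and "rotation" of the camera in the world. Camera axes: x right, y down, z forward; pixel columns grow to the right and rows downward; lengths in m; the calibration is good to about 2 mm. A picture is of the moment at which its call begins: read the wrist's pose just before it. calibration takes no time and is no camera call; for the wrist camera it gives the pose at the moment of the call.
- close_job(): hands the job in, once; it reports no verdict.
The state is a dict: "clock": time; "q": joint angles; "qd": joint speeds; "effort": joint torques, N m; "tool_pos": TCP position; "tool_rot": TCP orientation; "wrist_force": force on the tool from outside, world axes, zero at the start; "ft_torque": the same for the moment, N m; "grip_width": finger opening in m.
Only numpy, scipy, OpenCV 4.12 (cv2) and the standard library are available. Lean on these libraries where they do the work, as an engineer would, in place of code of your own. Each camera call takes 0.05 s, during which the arm holds its last target. There are 200 camera calls.

## Task

Two stick batteries are clicked into the charger on the welding bench. Take the charged one (all four gauge lights green): squeeze the orange catches on its two sides in together so that it unlatches, without wrenching it against the latch, and lift it out. Finish still holding it by its squeezed catches, upright, still, with its underside at least 5 cm clear above the charger, ready to hand over; leave the other battery charging in its bay and the things round about where they lie.

Things in the scene. Friction and masses are not known exactly. Their poses are not given: they have to be found in the camera images.
- charger: grey two-bay battery charger, 104 (x) by 200 (y) by 50 mm high, fixed on the bench, yaw within 35 degrees. Origin: centre of its underside, on the bench; z up. Bays at y = +46 and -46 mm; their mouths, 35.6 (x) by 41.6 (y) mm, lie in its flat top at z = 50 mm. Only the two batteries stand above that top.
- charged: charged battery, black, all 4 gauge segments on top green, 0.25 to 0.45 kg; in either bay, axes along the charger's. Origin: centre of its stem's underside, 5 mm above the bench when seated. Stem 34 (x) by 40 (y) by 45 mm long, in the bay with 0.8 mm free all round; head above it 44 (x) by 56 (y) by 53 mm high, resting on the charger's top. An orange sprung catch on each of its +x and -x faces.
- charged_grip (a point): midpoint between the two orange catch buttons of the charged battery, 76 mm above its origin, 81 mm above the bench and 31 mm above the charger's top when seated; axes as the battery's: the catches are pinched along x. Each button is 26 mm wide (y), 22 mm high and stands 8 mm out of the head: 60 mm over both free, 48 mm with both fully in.
- charged_catch_near (a joint): how far the catch on the charged battery's -x face is pushed in: 0 sprung out, 0.006 m fully in; spring 4 N at the start, 9 N fully in. Each catch has a tooth under the bay's rim: with both in by 4.5 mm or more the battery lifts straight out freely, until then it has only 1.5 mm of lift.
- charged_catch_far (a joint): the same for the catch on the +x face of the charged battery
- flat: the other battery, of the same shape, in the other bay, with one red segment lit and three dark. Origin as for the charged one, 92 mm from it. To be left in its bay.
- ratchet: cordless ratchet wrench without battery lying on the bench beyond the charger (farther from the robot), about 330 mm long and 45 mm high; origin on the bench under the middle of its handle. Leave alone.
- offcut: offcut of 40 mm square steel tube, 110 mm long, lying on the bench about 0.2 m from the charger on the +y side of its centre; origin at the centre of its underside. Leave alone.
- magnet: red three-cornered welding magnet, 18 mm thick, about 95 mm a side, lying flat on the -y side of the charger; origin at the centre of its underside. Leave alone.
- tape: roll of black tape, 104 mm across, 25 mm high, lying flat on the robot's side of the charger; origin at the centre of its underside. Leave alone.
Mind the look-alikes: they are no part of the job. What is shaped like the charged but brown is not meant. Leave any purple look-alike of the flat alone.

How it is judged:
On the way, in this order (a step that is already met when the one before it is completed fails the run):
1. both catches of the charged battery are squeezed in by the fingers while it still sits in its bay (value of joint each of charged_catch_near, charged_catch_far above 0.003 m and contact force between charged and the fingers above 2 N and z of charged in the frame of charger below 0.009 m), for 0.05 s.
2. the charged battery is out of its bay (z of charged in the frame of charger above 0.06 m), for 0.1 s.
At the end, for the whole second after the job is handed in: charged battery held in the fingers, both catches in by over 2 mm, its underside over 40 mm above the charger's top, within 15 degrees of upright, under 30 mm/s, touching neither charger nor other battery; the other battery within 4 mm of fully seated (z of charged in the frame of charger above 0.09 m and angle between charged's own z axis and vertical below 0.26 rad and linear speed of charged below 0.03 m/s and value of joint each of charged_catch_near, charged_catch_far above 0.002 m and contact force between charged and the fingers above 2 N and contact force between charged and charger below 0.1 N and contact force between charged and flat below 0.1 N and z of flat in the frame of charger below 0.009 m and distance of flat from where it was at the start of the episode below 0.008 m); the arm keeps its last pose, push and grip.
It fails at once if the charged battery is wrenched against the charger (more than 90 N) (contact force between charged and charger above 90 N).
It fails at once if the flat battery is pulled out of its bay (z of flat in the frame of charger above 0.02 m).
It fails at once if a thing beside the charger is shifted by more than 25 mm (distance of any of ratchet, offcut, magnet, tape from where it was at the start of the episode above 0.025 m).
It also fails if it takes over 32 s, if anything falls off the work surface, if the arm or the gripper's body presses on something with over 40 N, if the wrist force passes 120 N, or if a joint passes its speed limit or range.

## Working session

There is one attempt and no reset: what is moved stays moved. The work goes in short steps, Python scripts to look and compute and a tool call to move; the robot and the scene stay as the last step left them, time stands still between calls to the robot, and variables do not carry over. Pictures are saved under pics/ and viewed, about 8 in all and at most 12, crops included, and the job is handed in when it is done.

Besides the shell and the picture viewer there is one more tool, called after "Request:" as a command line: name --argument value ..., lists and objects as JSON in quotes. servo_tool: Moves the arm, as the interface text tells. Its arguments: {"type":"object","properties":{"offset":{"type":"array","items":{"type":"array","items":{"type":"number"}}},"twist":{"type":"array","items":{"type":"array","items":{"type":"number"}}},"grip":{"type":"number"},"force":{"type":"number"}},"required":["offset","twist"]}

```bash
mkdir -p pics; python3 - <<'E'
from rig import *
import cv2, numpy as np
s=get_state();print(s['clock'],s['tool_pos'],s['tool_rot'],s['grip_width'],pinch_z)
for n in ['scene','side','wrist']:
    c=calibration(n);print(n,{k:np.round(v,4).tolist() for k,v in c.items()})
    im=get_image(n);np.save(f'pics/{n}.npy',im);cv2.imwrite(f'pics/{n}0.png',im[...,::-1])
E
```

```text
0.0 [ 7.24506843e-01 -4.24052948e-06  2.17771332e-01] [ 7.06556924e-01 -7.25991675e-05  7.07656207e-01 -2.69966894e-05] 0.09269758203647545 0.0188
scene {'fx': 464.4917, 'fy': 464.4917, 'cx': 281.6965, 'cy': 209.2057, 'D': [-0.1498, 0.0, 0.0, 0.0, 0.0], 'origin': [0.9934, 0.6212, 0.7637], 'rotation': [-0.1456, 0.3033, 0.8607, -0.3822]}
side {'fx': 429.6071, 'fy': 429.6071, 'cx': 279.342, 'cy': 202.0221, 'D': [0.0258, 0.0, 0.0, 0.0, 0.0], 'origin': [0.4978, 0.7887, 0.8747], 'rotation': [0.0048, 0.003, 0.9302, -0.3669]}
wrist {'fx': 361.1088, 'fy': 361.1088, 'cx': 278.1552, 'cy': 209.547, 'D': [-0.0476, 0.0, 0.0, 0.0, 0.0], 'origin': [0.7239, 0.069, 0.3825], 'rotation': [0.1242, 0.9923, -0.0002, -0.0011]}
```

View pics/scene0.png

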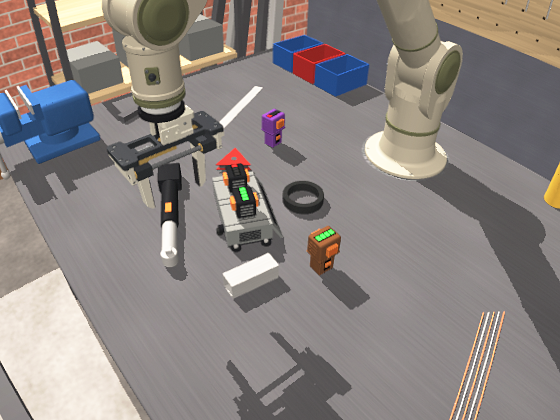

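View pics/wrist0.png

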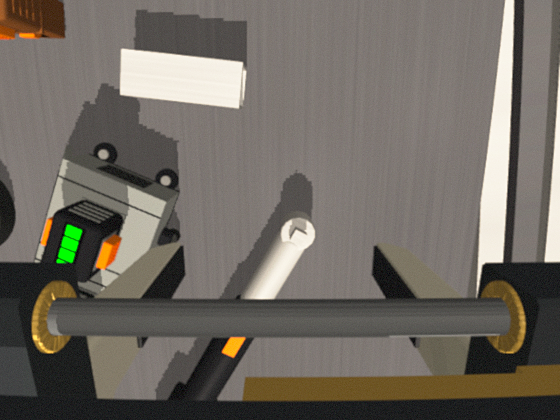

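The scene shows the charged battery (four green) in the +y bay at scene (243,200) and wrist (70,243). The flat one is behind it at scene (236,176). The brown and purple look-alikes stand apart. Next I'll cast rays.

```bash
cat > h.py <<'E'
from rig import *
import cv2, numpy as np
from scipy.spatial.transform import Rotation as R
def rot(q): return R.from_quat(q,scalar_first=True).as_matrix()
def rays(px,c):
    K=np.array([[c['fx'],0,c['cx']],[0,c['fy'],c['cy']],[0,0,1]])
    n=cv2.undistortPoints(np.array(px,float).reshape(-1,1,2),K,np.array(c['D'],float))[:,0]
    M=np.array(c['rotation'],float)
    M=M if M.shape==(3,3) else rot(M)
    return np.array(c['origin']),np.c_[n,np.ones(len(n))]@M.T
def plane(px,c,z):
    o,d=rays(px,c); return o+d*((z-o[2])/d[:,2])[:,None]
def blobs(im,col,amin=15):
    h=cv2.cvtColor(im,cv2.COLOR_RGB2HSV)
    lo,hi={'green':((50,150,120),(70,255,255)),'orange':((5,170,90),(18,255,255)),'red':((0,170,90),(4,255,255))}[col]
    m=cv2.inRange(h,lo,hi)
    if col=='green': m=cv2.morphologyEx(m,cv2.MORPH_CLOSE,np.ones((5,5)))
    cs,_=cv2.findContours(m,cv2.RETR_EXTERNAL,cv2.CHAIN_APPROX_NONE)
    return [c[:,0] for c in cs if cv2.contourArea(c)>amin]
def tri(obs):
    A=np.zeros((3,3));b=np.zeros(3)
    for o,d in obs:
        d=d/np.linalg.norm(d);P=np.eye(3)-np.outer(d,d);A+=P;b+=P@o
    x=np.linalg.solve(A,b);return x
E
python3 - <<'E'
from h import *
for n in ['scene','side','wrist']:
    im=np.load(f'pics/{n}.npy');c=calibration(n)
    for col in ['green','orange','red']:
        for b in blobs(im,col):
            m=cv2.moments(b.reshape(-1,1,2));ctr=[m['m10']/m['m00'],m['m01']/m['m00']]
            z=.103 if col!='orange' else .085
            p=plane([ctr],c,z)[0]
            if not(.4<p[0]<1 and -.35<p[1]<.35):continue
            w=plane(b,c,z)[:,:2].astype(np.float32)
            r=cv2.minAreaRect(w*1000)
            print(n,col,np.round(ctr,1),'A',m['m00'],np.round(p*1000,1),'rect',np.round(r[0],1),np.round(r[1],1),round(r[2],1))
E
python3 -c "
import cv2
im=cv2.imread('pics/side0.png');cv2.imwrite('pics/sidec.png',cv2.resize(im,(784,588)))"
```

```text
scene green [324.3 234.7] A 88.5 [495.8 168.9 103. ] rect [495.6 168.9] [14.2 43.7] 87.3
scene green [243.4 193.3] A 72.0 [547.8 -37.7 103. ] rect [547.7 -38. ] [45.8 14.5] 65.9
scene orange [327.8 263.8] A 21.0 [532.  219.6  85. ] rect [532.7 219.7] [ 9.4 17.8] 83.6
scene orange [331.6 249.9] A 113.0 [500.3 197.2  85. ] rect [500.3 197.1] [23.6 40.2] 87.2
scene red [233.1 158.9] A 265.5 [ 491.1 -159.9  103. ] rect [ 499.8 -162.1] [77.6 67.7] 81.3
side green [285. 234.] A 72.0 [492.1 168.3 103. ] rect [492.1 168.3] [11.8 41.5] 89.4
side green [262.9 172.3] A 54.0 [548.  -39.9 103. ] rect [548.1 -40.2] [45.5 14.7] 66.3
side orange [281.7 258.8] A 30.0 [500.1 224.7  85. ] rect [499.5 226.6] [19.  22.5] 89.4
side orange [284.8 241.4] A 565.5 [492.6 175.9  85. ] rect [493.8 185.7] [100.6  53.5] 88.4
side orange [271.8 182.5] A 30.0 [524.6 -19.6  85. ] rect [524.2 -25.6] [46.1 15.1] 71.4
side orange [285.4 159.5] A 37.0 [ 488.1 -110.1   85. ] rect [ 487.7 -110.6] [46.  13.9] 89.1
side red [305.4 143.9] A 261.5 [ 431.1 -154.8  103. ] rect [ 442.4 -151.7] [96.5 72.3] 81.5
wrist green [ 69.  244.1] A 568.0 [548.8 -31.8 103. ] rect [548.4 -33.2] [37.  13.8] 66.4
wrist orange [232.6 345.9] A 284.5 [ 680.  -140.2   85. ] rect [ 680.2 -139.2] [26.  14.1] 60.7
wrist orange [108.  251.8] A 438.5 [572.3 -45.3  85. ] rect [572.2 -45.5] [37.2 13.3] 65.8
wrist orange [ 46.7 231.3] A 121.5 [518.9 -26.5  85. ] rect [519.  -26.1] [27.2  5. ] 65.8
wrist orange [12.9  6.7] A 16.0 [517.8 155.7  85. ] rect [518.  156.1] [8.7 1.6] 82.2
wrist orange [17.6 26.5] A 746.5 [519.7 141.1  85. ] rect [530.3 146.1] [27.9 51.9] 87.8
```

View pics/sidec.png

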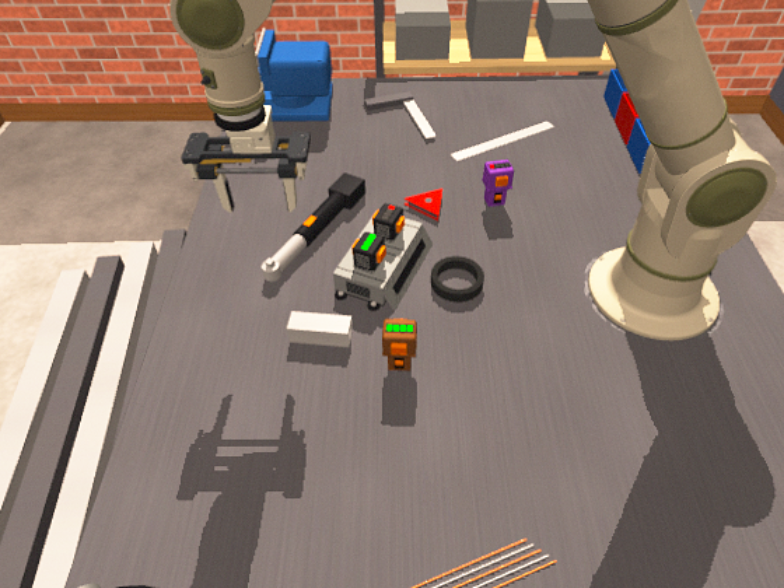

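The side view confirms it. The charged battery is at about (548,-39) mm with the charger's yaw near -24°. I'll move above it and look again from near.

Request:
servo_tool --offset '[[0,-10,-44],[0,-10,-44],[0,-10,-44],[0,-9,-44],[0,0,0],[0,0,0],[0,0,0],[0,0,0]]' --twist '[[0,0,0],[0,0,0],[0,0,0],[0,0,0],[8,0,0],[8,0,0],[8,0,0],[0,0,0]]' --grip 1

```text
clock: 1.15
tool_pos: [0.5489, -0.0389, 0.2186]
tool_rot: [0.692, 0.146, 0.692, -0.147]
wrist_force: [-0.3, 0.4, 0.5]
grip_width: 0.0927
```

```bash
cat > look.py <<'E'
import sys
from h import *
k=sys.argv[1]
s=get_state();c=calibration('wrist');T=rot(s['tool_rot']);t=np.array(s['tool_pos'])
im=get_image('wrist');cv2.imwrite(f'pics/w{k}.png',im[...,::-1])
print('t',s['clock'],'tcp',np.round(t*1000,1),'yaw z-axis',np.degrees(np.arctan2(T[1,2],T[0,2])),'F',np.round(s['wrist_force'],1),s['grip_width'])
print(np.round(T,3).tolist())
for col in ['green','orange','red']:
    for b in blobs(im,col,40):
        z={'green':.103,'orange':.092,'red':.103}[col]
        w=plane(b,c,z)[:,:2].astype(np.float32)
        r=cv2.minAreaRect(w*1000)
        if abs(r[0][0]-550)>150: continue
        d=T.T@(np.r_[np.array(r[0])/1000,z]-t)*1000
        print(col,'px',b.mean(0).round(),'A',cv2.contourArea(b),'rect',np.round(r[0],1),np.round(r[1],1),round(r[2],1),'tool',d.round(1))
E
python3 look.py 1
```

```text
t 1.15 tcp [548.9 -38.9 218.6] yaw z-axis -23.92772812580043 F [-0.3  0.4  0.5] 0.09272245393960886
[[-0.0, 0.406, 0.914], [-0.0, 0.914, -0.406], [-1.0, -0.0, -0.0]]
green px [276. 204.] A 882.0 rect [546.9 -36.4] [42.7 13.8] 66.0 tool [115.6   1.4  -2.9]
orange px [254. 382.] A 47.5 rect [ 453.7 -189.8] [43.6 19.2] 14.4 tool [ 126.6 -176.5  -25.8]
orange px [305. 291.] A 60.5 rect [ 537.9 -119.5] [19.6  8. ] 67.0 tool [126.6 -78.1  22.6]
orange px [248. 290.] A 68.5 rect [491.4 -98.8] [19.5  7.1] 64.9 tool [126.6 -78.1 -28.3]
orange px [444. 255.] A 441.0 rect [ 660.2 -139.4] [27.8 14.4] 61.1 tool [126.6 -46.7 142.5]
orange px [248. 197.] A 70.5 rect [526. -25.] [27.4  7.1] 76.1 tool [126.6   3.4 -26.6]
orange px [113.  17.] A 2964.0 rect [491.6 140.5] [29.  75.3] 64.5 tool [ 126.5  140.8 -125.1]
red px [255. 373.] A 634.5 rect [ 468.2 -171.1] [64.  46.9] 3.6 tool [ 115.6 -153.6  -20.1]
```

View pics/w1.png

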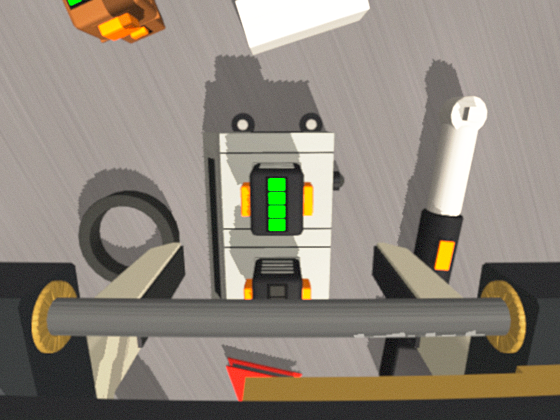

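At this point the yaw is aligned. The battery's catches are centred at column 277.5, about 3 mm off in tool z and 2 mm in tool y. I'll correct that, descend to just above its top, and re-measure.

Request:
servo_tool --offset '[[20,2,-3],[30,0,0],[30,0,0],[24,0,0],[0,0,0]]' --twist '[[0,0,0],[0,0,0],[0,0,0],[0,0,0],[0,0,0]]'

```text
clock: 1.82
tool_pos: [0.546, -0.0359, 0.1132]
tool_rot: [0.691, 0.146, 0.693, -0.146]
wrist_force: [-0.1, -0.8, 0.4]
grip_width: 0.0931
```

```bash
python3 look.py 2
```

```text
t 1.825 tcp [546.  -35.9 113.2] yaw z-axis -23.856161307919898 F [-0.1 -0.8  0.4] 0.09307080077122606
[[-0.003, 0.404, 0.915], [0.0, 0.915, -0.404], [-1.0, -0.001, -0.003]]
green px [283. 254.] A 1916.0 rect [546.9 -36.3] [42.5 13.3] 65.8 tool [10.2  0.   1. ]
orange px [323. 366.] A 180.0 rect [ 540.  -114.8] [21.1  7.3] 69.8 tool [ 21.2 -74.5  26.5]
orange px [242. 376.] A 225.5 rect [ 489.9 -102.1] [38.3  6.9] 62.7 tool [ 21.4 -83.2 -24.5]
orange px [326. 239.] A 89.0 rect [571.6 -43.7] [29.9  7. ] 65.1 tool [21.1  3.3 26.5]
orange px [239. 240.] A 207.5 rect [525.4 -23.3] [30.   6.9] 69.2 tool [ 21.3   3.2 -23.9]
orange px [83.  5.] A 293.5 rect [507.3 113.7] [ 6.3 19.2] 64.3 tool [ 21.3 121.2 -95.8]
```

View pics/w2.png

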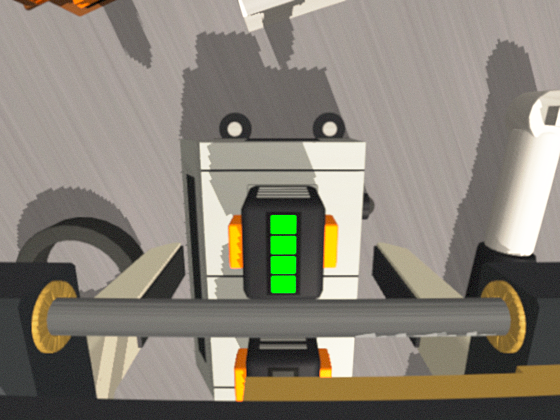

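Catch midpoint now reads about +1 to +2.6 mm in tool z and +2 mm in tool y. I'll correct and descend to catch height, then close to about 58 mm and check the side force.

Request:
servo_tool --offset '[[10,2,2],[15,0,0],[15,0,0],[11,0,0],[0,0,0]]' --twist '[[0,0,0],[0,0,0],[0,0,0],[0,0,0],[0,0,0]]'

```text
clock: 2.5
tool_pos: [0.5491, -0.035, 0.0625]
tool_rot: [0.691, 0.147, 0.692, -0.147]
wrist_force: [-0.4, 0.1, -0.8]
grip_width: 0.0932
```

Request:
servo_tool --offset '[[0,0,0],[0,0,0],[0,0,0],[0,0,0],[0,0,0],[0,0,0]]' --twist '[[0,0,0],[0,0,0],[0,0,0],[0,0,0],[0,0,0],[0,0,0]]' --grip 0.25 --force 15

```text
clock: 3.25
tool_pos: [0.5498, -0.035, 0.0638]
tool_rot: [0.692, 0.147, 0.692, -0.147]
wrist_force: [-1.3, 0.5, 4.9]
grip_width: 0.0587
```

```bash
python3 look.py 3
```

```text
t 3.25 tcp [549.8 -35.   63.8] yaw z-axis -23.998921501827347 F [-1.3  0.5  4.9] 0.058676092029166835
[[0.0, 0.407, 0.914], [-0.0, 0.914, -0.407], [-1.0, 0.0, 0.0]]
green px [277. 346.] A 548.5 rect [540.  -52.2] [ 8.3 12.9] 66.0 tool [-39.2 -19.7  -1.9]
green px [276. 277.] A 1440.0 rect [551.9 -24.9] [17.7 12.9] 66.0 tool [-39.2  10.   -2.2]
orange px [215. 275.] A 580.5 rect [527.4 -17.8] [22.7  5.9] 66.3 tool [-28.2   6.6 -27.5]
orange px [339. 275.] A 246.0 rect [574.3 -38.5] [23.1  7.5] 65.9 tool [-28.1   6.8  23.8]
```

View pics/w3.png

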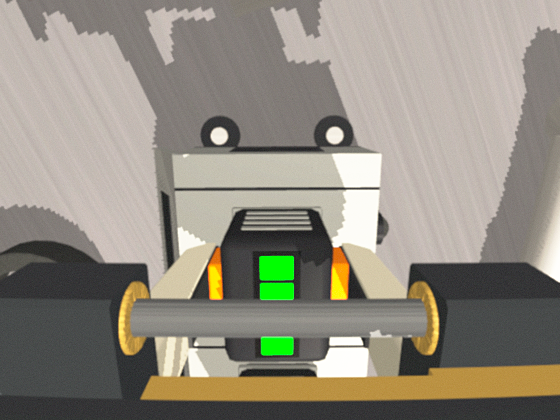

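Fingers are just touching the catches, and the battery sits about 2 mm towards tool -z (head columns 222–330, gripper centre about 279). I'll recentre, then squeeze.

Request:
servo_tool --offset '[[0,1,-1.5],[0,0,0],[0,0,0]]' --twist '[[0,0,0],[0,0,0],[0,0,0]]'

```text
clock: 3.68
tool_pos: [0.5489, -0.0344, 0.0638]
tool_rot: [0.692, 0.147, 0.691, -0.148]
wrist_force: [-0.0, -3.2, 6.1]
grip_width: 0.0584
```

Request:
servo_tool --offset '[[0,0,0],[0,0,0],[0,0,0],[0,0,0],[0,0,0],[0,0,0]]' --twist '[[0,0,0],[0,0,0],[0,0,0],[0,0,0],[0,0,0],[0,0,0]]' --grip -1 --force 25

```text
clock: 4.42
tool_pos: [0.5493, -0.0345, 0.064]
tool_rot: [0.692, 0.147, 0.691, -0.148]
wrist_force: [-0.7, -4.7, 7.7]
grip_width: 0.0461
```

Width has fallen to 46 mm, so both catches are in. I'll make a small test lift to check it comes free.

Request:
servo_tool --offset '[[-1,0,0],[-1,0,0],[-1,0,0],[-1,0,0],[0,0,0]]' --twist '[[0,0,0],[0,0,0],[0,0,0],[0,0,0],[0,0,0]]'

```text
clock: 5.05
tool_pos: [0.5489, -0.0335, 0.0676]
tool_rot: [0.692, 0.147, 0.692, -0.147]
wrist_force: [2.0, -1.5, -6.9]
grip_width: 0.0455
```

```bash
python3 look.py 4
```

```text
t 5.05 tcp [548.9 -33.5  67.6] yaw z-axis -23.99866336666335 F [ 2.  -1.5 -6.9] 0.0455224437923798
[[0.0, 0.407, 0.914], [-0.0, 0.914, -0.407], [-1.0, -0.0, 0.0]]
green px [278. 346.] A 540.0 rect [538.5 -53.1] [ 8.1 13.3] 66.0 tool [-35.4 -22.1  -1.5]
green px [278. 277.] A 1463.5 rect [551.  -25.2] [18.6 13.4] 66.0 tool [-35.4   8.4  -1.5]
```

View pics/w4.png

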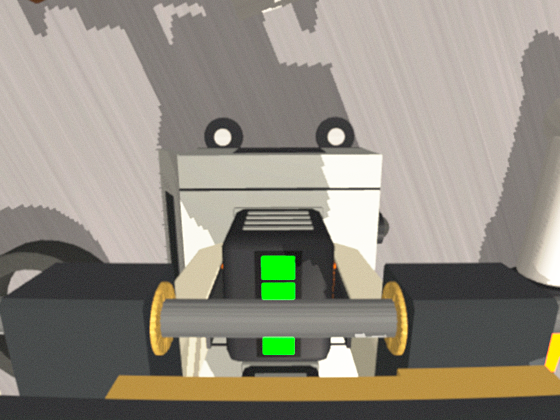

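Battery rose with the gripper: the gauge stays at rows 277 and 346 in the picture, and only -7 N is felt. It is free, so I'll lift it straight out.

Request:
servo_tool --offset '[[-4,0,0],[-8,0,0],[-10,0,0],[-10,0,0],[-10,0,0],[-10,0,0],[-10,0,0],[-10,0,0]]' --twist '[[0,0,0],[0,0,0],[0,0,0],[0,0,0],[0,0,0],[0,0,0],[0,0,0],[0,0,0]]'

```text
clock: 6.1
tool_pos: [0.5484, -0.0332, 0.1403]
tool_rot: [0.691, 0.147, 0.692, -0.147]
wrist_force: [-0.3, -0.3, -4.4]
grip_width: 0.0461
```

Request:
servo_tool --offset '[[-15,0,0],[-15,0,0],[-15,0,0],[-10,0,0],[-5,0,0],[0,0,0],[0,0,0],[0,0,0]]' --twist '[[0,0,0],[0,0,0],[0,0,0],[0,0,0],[0,0,0],[0,0,0],[0,0,0],[0,0,0]]'

```text
clock: 7.1
tool_pos: [0.5485, -0.0334, 0.1991]
tool_rot: [0.691, 0.147, 0.692, -0.147]
wrist_force: [-0.8, -0.0, -3.8]
grip_width: 0.0457
```

```bash
python3 look.py 5; python3 - <<'E'
from h import *
a=get_image('side');b=get_image('scene')
cv2.imwrite('pics/fin.png',np.hstack([cv2.resize(a[80:250,180:350],(400,400)),cv2.resize(b[80:250,150:320],(400,400))])[...,::-1])
E
```

```text
t 7.1 tcp [548.5 -33.4 199.1] yaw z-axis -24.000615074112723 F [-0.8 -0.  -3.8] 0.04570405179806945
[[-0.001, 0.407, 0.914], [-0.0, 0.914, -0.407], [-1.0, -0.0, -0.001]]
green px [278. 346.] A 538.5 rect [ 500.3 -137.3] [16.4 26.7] 66.0 tool [  96.2 -114.4   -1.7]
green px [278. 277.] A 1409.0 rect [525.1 -80.8] [37.5 26.2] 66.0 tool [ 96.2 -52.7  -2. ]
orange px [457. 257.] A 179.0 rect [ 663.3 -129.2] [10.6 14.2] 62.8 tool [107.  -40.7 144. ]
orange px [114.  16.] A 3154.5 rect [492.4 139.9] [28.3 75.6] 64.4 tool [ 107.2  135.6 -121.7]
```

View pics/fin.png

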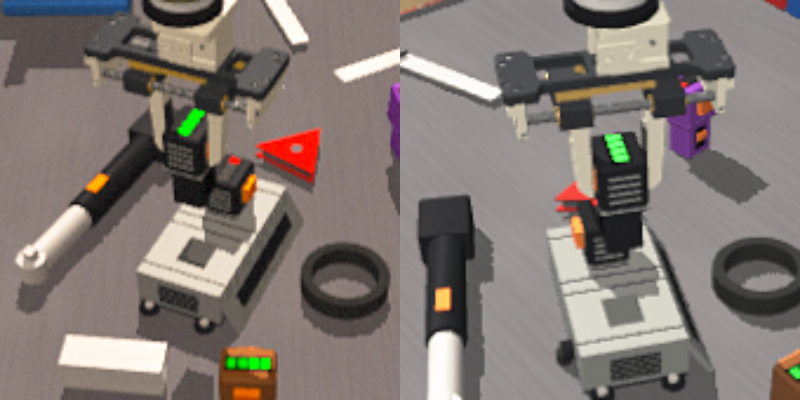

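The battery hangs upright, lifted about 135 mm and well clear. The flat one is still seated and the other things have not moved, so I'm handing in.

```bash
python3 -c "
from rig import *
close_job()"
```

```text
the job is handed in; nothing more can be done
```

I squeezed both orange catches of the charged battery in, lifted it straight out of its bay, and handed the job in with it still held. The clock stood at about 7 s of the 32 s allowed. `close_job` reports no verdict, so success is judged from my own checks.

- **Unlatching:** The finger opening closed from 58 mm to 46 mm on the catches. A 4 mm test lift felt only 7 N of downward pull, so the battery came free without wrenching.
- **Final hold:** The tool rose about 135 mm, which puts the underside about 9 cm above the charger's top. The gauge did not move in the wrist picture, so the battery did not slip. The wrist carries about 3.8 N, in line with its weight, and the opening is steady at 46 mm.
- **Surroundings:** In the last side and scene pictures the battery is upright and the flat one is still seated. The ratchet, offcut, magnet and tape look undisturbed.

**Readings that did not fit:**
- The 46 mm opening is about 2 mm less than the 48 mm given for both catches fully in. I took this as pad give.
- While the fingers were closing, the wrist showed 5–8 N upward and the tool rose about 1.5 mm. I did not find the cause; it was gone once the battery was lifted.
- My sideways position estimates differed by 2–3 mm between views, so I recentred the gripper before squeezing.

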